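# Find the tired spring mount of a microscope stand

### The job

The microscope's anti-vibration stand has its top plate off, and one of its three spring mounts has gone soft. Working from the robot's left to its right, press down on each round pad in turn with the fingertips and feel how far it gives; then push down flat the hinged tag in front of the softest one, to mark it for replacement. Leave the other two tags standing, do not pull anything up, leave the loose things lying around undisturbed, and take the hand away at the end.

Things in the scene. Friction and masses are not known exactly. Their poses are not given: they have to be found in the camera images.
- base: White base plate fixed to the bench, 230 (x) x 320 (y) x 14 mm; origin at the centre of its underside, x away from the robot, y to the left, yaw up to 0.28 rad. Three spring mounts of one look stand on it in three bays, with its axes: dark flange 120 x 62 x 6 mm, grey cup, coil spring and on top a round black rubber pad, 48 mm across. A small round spirit level sits at the front.
- bay_left (a point): Left bay (the robot's left, +y): centre of the top face of the pad there, at rest, 70 mm above the bench; axes as the base's. Its tag turns about a line along y, 36 mm towards -x of this point and 24 mm above the bench: bare metal plate 52 long, 30 wide, 3 mm thick, round end, leaning to -x at 25 to 33 degrees above level; folded down it lies level, top face 25.5 mm above the bench.
- bay_mid (a point): Middle bay, farther from the robot than the other two: centre of the pad's top at rest, 70 mm above the bench; tag placed as in the left bay. Every pad moves straight down on its spring, 14 mm to the stop, and rises when let go; the force grows evenly from zero: about 0.5 N per mm for the softest, 1.3 N per mm or more for the others. Press each by at least 3 mm.
- bay_right (a point): Right bay (the robot's right, -y): centre of the pad's top at rest, 70 mm above the bench; tag placed as in the left bay. Every tag is on a stiff friction hinge that yields to about 1.5 N pushed straight down on the plate's face 28 mm from its hinge line, i.e. 64 mm towards the base's -x from this point.
- pad_1 (a joint): How far one of the three pads is pushed down, m: 0 at rest, up to 0.014 at its stop, negative (to -0.006) if pulled up. Which bay this pad is in changes from start to start and is not given.
- pad_2 (a joint): How far one of the three pads is pushed down, m: 0 at rest, up to 0.014 at its stop, negative (to -0.006) if pulled up. Which bay this pad is in changes from start to start and is not given.
- pad_3 (a joint): How far one of the three pads is pushed down, m: 0 at rest, up to 0.014 at its stop, negative (to -0.006) if pulled up. Which bay this pad is in changes from start to start and is not given.
- tag_a (a joint): One of the three tags, rad: 0 to 0.15 while it stands up, 0.58 when folded down flat. It stays where it is left. Which bay it is in changes from start to start and is not given; the letters of the tags do not follow the numbers of the pads.
- tag_b (a joint): One of the three tags, rad: 0 to 0.15 while it stands up, 0.58 when folded down flat. It stays where it is left. Which bay it is in changes from start to start and is not given; the letters of the tags do not follow the numbers of the pads.
- tag_c (a joint): One of the three tags, rad: 0 to 0.15 while it stands up, 0.58 when folded down flat. It stays where it is left. Which bay it is in changes from start to start and is not given; the letters of the tags do not follow the numbers of the pads.
- thumbscrew_c (a point): Loose steel thumbscrew standing on its knurled head (22 mm diameter, 32 mm tall) at the left rear of the base plate; this point is half-way up. Leave alone.
- eyepiece_c (a point): Loose black eyepiece standing upright on the bench, 44 mm diameter, 58 mm tall, left of the plate; this point is half-way up. Leave alone.
- dish_c (a point): Loose clear petri dish with its lid on, 62 mm diameter, 15 mm tall, on the bench right of the plate; this point is half-way up. Leave alone.

How it is judged:
On the way, in this order (a step that is already met when the one before it is completed fails the run):
1. the pad in the left bay is pressed down (value of joint any of pad_1, pad_2, pad_3 above 0.0015 m and horizontal distance between the grasp point and bay_left below 0.06 m), for 0.1 s.
2. then the pad in the middle bay is pressed down (value of joint any of pad_1, pad_2, pad_3 above 0.0015 m and horizontal distance between the grasp point and bay_mid below 0.06 m), for 0.1 s.
3. then the pad in the right bay is pressed down (value of joint any of pad_1, pad_2, pad_3 above 0.0015 m and horizontal distance between the grasp point and bay_right below 0.06 m), for 0.1 s.
4. then the tag of the softest mount is pushed down flat (value of joint tag_b above 0.48 rad), for 0.2 s.
At the end, for the whole second after the job is handed in: The softest mount's tag is down within 0.1 rad (6 degrees) of flat, the other two tags still stand (turned less than 0.3 rad from fully up), all pads are let go and back up within 1.5 mm, and the loose things are within 30 mm of where they were (value of joint tag_b above 0.48 rad and value of joint each of tag_a, tag_c below 0.3 rad and value of joint each of pad_1, pad_2, pad_3 below 0.0015 m and distance of each of thumbscrew_c, eyepiece_c, dish_c from where it was at the start of the episode below 0.03 m); the robot touches nothing.
It fails at once if the tag of a sounder mount is pushed over (past 0.4 rad) (value of joint any of tag_a, tag_c above 0.4 rad).
It fails at once if a pad is pulled up by more than 3 mm (value of joint any of pad_1, pad_2, pad_3 below -0.003 m).
It fails at once if a loose thing (thumbscrew, eyepiece, petri dish) is lifted or pushed more than 30 mm from its place (distance of any of thumbscrew_c, eyepiece_c, dish_c from where it was at the start of the episode above 0.03 m).
It also fails if it takes over 48 s, if anything falls off the work surface, if the arm or the gripper's body presses on something with over 40 N, if the wrist force passes 120 N, or if a joint passes its speed limit or range.

### The arm

A 6-joint arm with a two-finger parallel gripper is mounted at the origin on the work surface. World frame = base frame: x ahead of the robot, y to its left, z up, the work surface at z = 0. Lengths are in m, angles in rad, forces in N, time in s.
With the tool pointing down it reaches from about 0.35 to 0.85 m from the base axis. Payload 8.1 kg.
Tool frame: the origin (TCP) lies at the very end of the fingers, on their centre line; the grasp point (between the pads) lies robot.hold_point_z behind it (robot.hold_point_z is the distance from the TCP to the grasp point, in m); z points along the fingers, y is the direction in which the jaws open and shut (so a half turn about z gives the same grasp; the last joint's range is limited). The gripper opens to 93 mm and grips with 3 to 60 N. Pads are 15 mm wide; open, the fingers measure 128 mm over their backs; the gripper's body (75 mm by 188 mm) begins 65 mm behind the grasp point.
Start: joints at [1.216, 0.13, 1.488, -0, 1.523, -0.085], TCP at [0.16, 0.578, 0.219] pointing down, gripper open.
Joint ranges: [-2.96, 2.96], [-0.89, 2.26], [0.02, 2.5], [-1.34, 4.48], [0, 2.73], [-2.66, 2.66]. Speed limits (rad/s): [2.39, 2.39, 2.79, 3.14, 3.14, 3.14].

### API

Orientations are given as a rotation vector (axis times angle).
In Python, from plant import robot, cams gives the robot as it stands. The module is installed in compiled form; this text tells all that it offers.
- The arm moves only by the tool step_arm, never from a script. Its argument "deltas" is a list of rows, each an object with "offset": the shift along the tool's x, y, z in cm, a list of three; "roll": the turn about the tool's z in rad. In form: [{"offset": [x, y, z], "roll": roll}, ...]. A call has 1 to 12 rows; each row shifts and turns the commanded pose from where the row before left it, along the tool's axes as they then stand; what a row does not reach is not made up. A row lasts 1/8 s, in which the tool goes at most 62.5 mm and 10.7 degrees, less where a joint would pass 70% of its speed; a pose out of reach is approached as far as the arm can. A call with a gripper value outside its range is refused whole. "fingers" is the finger opening in cm, from 0 to 9.3, set as the call begins (left out, the last holds). The fingers move at their own pace and stop on an object; "grip_force" is the grip in N (left out, the last holds). Time passes only in rows, so rows that do not move let the fingers close. It gives the time, the measured TCP pose, the force and the opening at its end, in the units of the state.
- robot.read_state(): the state, without advancing time (a new reading comes with each control period).
- cams.read_camera(name): name is "scene" or "top" or "wrist"; returns a dict with "pixels" (384x512x3 uint8, red, green, blue), "fx", "fy", "cx", "cy" (pixels), "extrinsics" (4x4, takes a point from world to camera coordinates). Camera axes: x right, y down, z forward; pixel columns grow to the right and rows downward; lengths in m; the calibration is good to about 2 mm. A picture is of the moment at which its call begins. There is no depth.
- robot.close_job(): hands the job in, once; it reports no verdict.
Trained networks look in a picture, given as the dict that the camera call returned (one of the last four; its "shot" number tells which), for a name from the list of things; names that differ only in an ending like _2 or _b are one class to them, and where a whole thing is asked for, a point or a joint stands for the part that bears it (a point fixed in the world has none). Each returns a list of dicts, best first, with "score" (0 to 1); they miss things now and then, are a little off and sometimes report something else, mostly with a low value. They report only what shows in the picture. A call takes as long as a camera call.
- cams.boxes_of(picture, thing): "xy" ([column, row] in pixels, amid what is visible of it).
- cams.silhouettes(picture, thing): "mask" (384x512 bool, what is visible of it) and "xy" ([column, row] in pixels, amid what is visible of it).
- cams.pinpoint(picture, thing): "xy" ([column, row] in pixels: a listed point, or the origin of a listed thing).
The state is a dict: "t": time; "q": joint angles; "dq": joint speeds; "joint_torque": joint torques, N m; "tool_pos": TCP position; "orientation": TCP orientation; "force": force on the tool from outside, world axes, zero at the start; "wrist_torque": the same for the moment, N m; "opening": finger opening in m.
Only numpy, scipy, OpenCV 4.12 (cv2) and the standard library are available. Lean on these libraries where they do the work, as an engineer would, in place of code of your own. Each camera call takes 0.05 s, during which the arm holds its last target. There are 200 camera calls.

## Working session

There is one attempt and no reset: what is moved stays moved. The work goes in short steps, Python scripts to look and compute and a tool call to move; the robot and the scene stay as the last step left them, time stands still between calls to the robot, and variables do not carry over. Pictures are saved under pics/ and viewed, about 8 in all and at most 12, crops included, and the job is handed in when it is done.

Besides the shell and the picture viewer there is one more tool, called after "Request:" as name(argument=value, ...) on one line, values as JSON. step_arm: Moves the arm, as the interface text tells. Its arguments: {"type":"object","properties":{"deltas":{"type":"array"},"fingers":{"type":"number"},"grip_force":{"type":"number"}},"required":["deltas"]}

```bash
mkdir -p pics
cat > h.py <<'E'
import numpy as np, cv2
from plant import robot, cams
def ray(p,xy):
    E=np.array(p["extrinsics"]);R,t=E[:3,:3],E[:3,3]
    d=R.T@np.array([(xy[0]-p["cx"])/p["fx"],(xy[1]-p["cy"])/p["fy"],1.]);return -R.T@t,d
def at_z(p,xy,z):
    o,d=ray(p,xy);return o+d*(z-o[2])/d[2]
def proj(p,X):
    E=np.array(p["extrinsics"]);c=E[:3,:3]@np.array(X)+E[:3,3]
    return [p["fx"]*c[0]/c[2]+p["cx"],p["fy"]*c[1]/c[2]+p["cy"]]
def save(p,n): cv2.imwrite(f"pics/{n}.png",cv2.cvtColor(p["pixels"],cv2.COLOR_RGB2BGR))
E
python3 - <<'E'
from h import *
s=robot.read_state();print(s["t"],s["tool_pos"],s["orientation"],s["force"],s["opening"],robot.hold_point_z)
Z=dict(base=0,bay_left=.07,bay_mid=.07,bay_right=.07,thumbscrew_c=.03,eyepiece_c=.029,dish_c=.0075)
for n in ["top","scene"]:
    p=cams.read_camera(n);save(p,n+"0")
    for k,z in Z.items():
        for r in cams.pinpoint(p,k)[:2]: print(n,k,round(r["score"],2),np.round(r["xy"]),np.round(at_z(p,r["xy"],z),4))
E
```

```text
0.0 [0.15969833 0.57775606 0.21757065] [-4.22473284e-01 -3.11263816e+00  2.84188913e-03] [ 0.20222672  0.10179262 -0.92103029] 0.09293981926061708 0.0188
top base 0.65 [292. 212.] [ 0.5634 -0.0623  0.    ]
top bay_left 0.79 [236. 223.] [0.5397 0.0654 0.07  ]
top bay_mid 0.79 [288. 174.] [ 0.6431 -0.0472  0.07  ]
top bay_mid 0.71 [236. 226.] [0.5332 0.0655 0.07  ]
top bay_right 0.68 [346. 214.] [ 0.5536 -0.1706  0.07  ]
top thumbscrew_c 0.47 [240. 176.] [0.6459 0.0573 0.03  ]
top eyepiece_c 0.66 [175. 214.] [0.5613 0.202  0.029 ]
top dish_c 0.79 [425. 222.] [ 0.5354 -0.3698  0.0075]
scene base 0.56 [226. 211.] [ 0.5603 -0.0534  0.    ]
scene base 0.31 [329. 192.] [0.5254 0.2112 0.    ]
scene bay_left 0.65 [271. 175.] [0.5273 0.0627 0.07  ]
scene bay_mid 0.68 [226. 207.] [ 0.6338 -0.0576  0.07  ]
scene bay_right 0.73 [173. 188.] [ 0.5433 -0.1721  0.07  ]
scene bay_right 0.53 [229. 208.] [ 0.6373 -0.0515  0.07  ]
scene thumbscrew_c 0.68 [277. 221.] [0.6538 0.0544 0.03  ]
scene eyepiece_c 0.7 [271. 175.] [0.4686 0.0715 0.029 ]
scene eyepiece_c 0.62 [331. 193.] [0.5709 0.2033 0.029 ]
scene dish_c 0.91 [ 95. 213.] [ 0.5267 -0.3661  0.0075]
```

Run:
```python
import cv2,numpy as np
a=cv2.imread("pics/top0.png")[130:290,140:450];b=cv2.imread("pics/scene0.png")[120:280,60:370]
cv2.imwrite("pics/v1.png",cv2.resize(np.vstack([a,b]),None,fx=1.85,fy=1.85,interpolation=cv2.INTER_CUBIC))
```

```text
(no output)
```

View pics/v1.png

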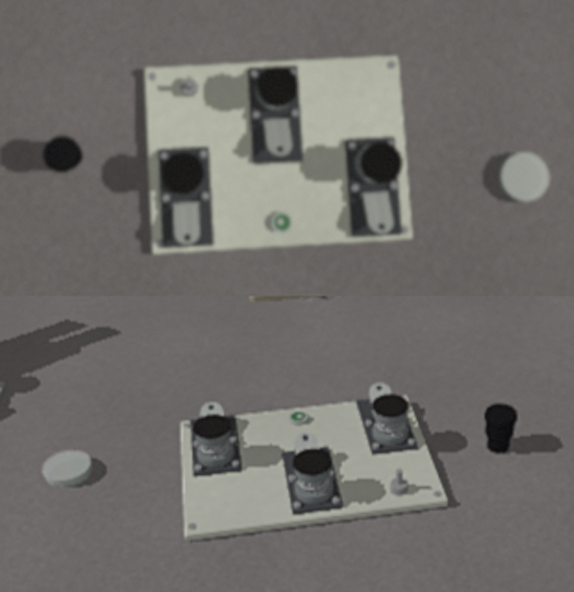

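The top view shows the left pad at about pixel (239,223), the middle one at (290,178) and the right one at (345,218). This agrees with the networks. All three tags stand towards the robot. Next I'll refine the pads and the base yaw by segmentation.

```bash
cat > fit.py <<'E'
from h import *
p=cams.read_camera("top");im=p["pixels"];g=im.max(2)
m=((g<38)*255).astype(np.uint8)
n,l,st,c=cv2.connectedComponentsWithStats(m)
for i in range(1,n):
    if 150<st[i,4]<900: print("dark",st[i],np.round(c[i],1),np.round(at_z(p,c[i],.068),4))
w=((im.min(2)>130)*255).astype(np.uint8);w[:, 370:]=0
w=cv2.morphologyEx(w,cv2.MORPH_OPEN,np.ones((3,3)))
cs=max(cv2.findContours(w,0,2)[0],key=cv2.contourArea)[:,0,:]
X=np.array([at_z(p,x.astype(float),.014)[:2] for x in cs])
r=cv2.minAreaRect((X*1000).astype(np.float32));print(r)
E
python3 fit.py
```

```text
dark [279 168  21  18 310] [289.2 176.3] [ 0.6376 -0.0508  0.068 ]
dark [164 205  20  17 261] [173.  213.1] [0.5625 0.1982 0.068 ]
dark [336 207  20  22 321] [345.3 217.4] [ 0.5469 -0.1693  0.068 ]
dark [228 213  22  21 368] [238.  223.3] [0.5384 0.0608 0.068 ]
((746.729248046875, 528.290771484375), (220.4036407470703, 197.4714813232422), 74.6978530883789)
```

Request:
step_arm(deltas=[{"offset": [0,0,0],"roll": -0.16},{"offset": [0,0,0],"roll": -0.16}], fingers=0)

```text
t: 1.1
tool_pos: [0.1599, 0.5783, 0.2186]
orientation: [0.087, -3.14, -0.0]
force: [-0.3, 0.0, -0.6]
opening: 0.0775
```

Request:
step_arm(deltas=[{"offset": [-2.9,-4.45,0]},{"offset": [-2.9,-4.45,0]},{"offset": [-2.9,-4.45,0]},{"offset": [-2.9,-4.45,0]},{"offset": [-2.9,-4.45,0]},{"offset": [-2.9,-4.45,0]},{"offset": [-2.9,-4.45,0]},{"offset": [-2.9,-4.45,0]},{"offset": [-2.9,-4.45,0]},{"offset": [-2.9,-4.45,0]},{"offset": [-2.9,-4.45,0]},{"offset": [-2.9,-4.45,0]}], fingers=0)

```text
schema error: expected keys offset, roll
```

Run:
```python
from h import *
s=robot.read_state();print(s["t"],s["tool_pos"],s["orientation"],s["force"],s["opening"])
p=cams.read_camera("wrist");save(p,"w1")
for k,z in dict(bay_left=.07,bay_mid=.07,bay_right=.07).items():
    for r in cams.pinpoint(p,k)[:2]: print(k,round(r["score"],2),np.round(r["xy"]),np.round(at_z(p,r["xy"],z),4))
```

```text
1.1 [0.15991214 0.57830749 0.21863502] [ 8.70294552e-02 -3.14037041e+00 -3.03394887e-05] [-0.26877026  0.04069171 -0.55608848] 0.07750203435610534
```

View pics/w1.png

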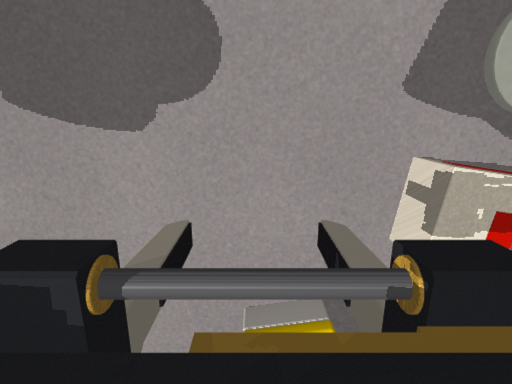

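The move was refused because every row needs a "roll" key. The wrist view shows only bench and gripper fingers, still closing. I'll send the move again.

Request:
step_arm(deltas=[{"offset": [-2.9,-4.45,0],"roll": 0},{"offset": [-2.9,-4.45,0],"roll": 0},{"offset": [-2.9,-4.45,0],"roll": 0},{"offset": [-2.9,-4.45,0],"roll": 0},{"offset": [-2.9,-4.45,0],"roll": 0},{"offset": [-2.9,-4.45,0],"roll": 0},{"offset": [-2.9,-4.45,0],"roll": 0},{"offset": [-2.9,-4.45,0],"roll": 0},{"offset": [-2.9,-4.45,0],"roll": 0},{"offset": [-2.9,-4.45,0],"roll": 0},{"offset": [-2.9,-4.45,0],"roll": 0},{"offset": [-2.9,-4.45,0],"roll": 0}], fingers=0)

```text
t: 2.8
tool_pos: [0.5352, 0.0609, 0.2189]
orientation: [-0.073, 3.14, 0.0]
force: [0.5, 0.7, -0.0]
opening: 0.0008
```

Run:
```python
from h import *
s=robot.read_state();print(s["t"],s["tool_pos"],s["orientation"],s["force"],s["opening"])
p=cams.read_camera("wrist");save(p,"w2")
for k,z in dict(bay_left=.07,bay_mid=.07,bay_right=.07).items():
    for r in cams.pinpoint(p,k)[:2]: print(k,round(r["score"],2),np.round(r["xy"]),np.round(at_z(p,r["xy"],z),4))
```

```text
2.8 [0.53521666 0.06086802 0.21890167] [-7.28559648e-02  3.14001658e+00  2.29239262e-04] [ 0.51855897  0.66548223 -0.02159301] 0.000821894374653483
```

View pics/w2.png

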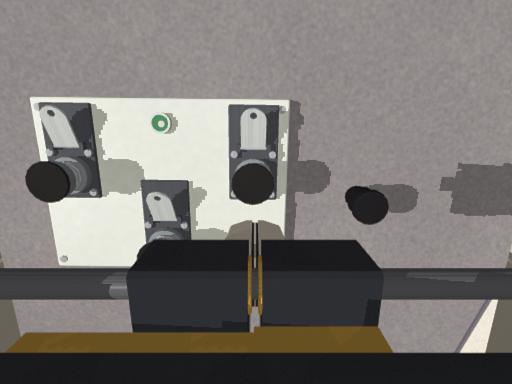

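The wrist view shows the left pad at about (253,182), the right pad at (47,181), and the front plate edge almost level at row 100. I'll work out their positions.

Run:
```python
from h import *
p=cams.read_camera("wrist");im=p["pixels"]
for c in [(253,182),(47,181)]: print(c,np.round(at_z(p,c,.07),4))
w=((im.min(2)>185)*255).astype(np.uint8)
ys=[(x,np.nonzero(w[90:115,x])[0]) for x in list(range(110,145,3))+list(range(175,220,3))]
F=np.array([at_z(p,(x,90.+y[0]),.014)[:2] for x,y in ys if len(y)])
a=np.polyfit(F[:,1],F[:,0],1);print("front edge yaw",-np.arctan(a[0]),a, np.std(F[:,0]-np.polyval(a,F[:,1])))
for c in [(37,99),(289,100),(253,116),(253,155),(62,265)]: print(c,np.round(at_z(p,c,.014),4))
```

```text
(253, 182) [0.5336 0.0603 0.07  ]
(47, 181) [ 0.5427 -0.1685  0.07  ]
front edge yaw 0.032710839179462686 [-0.03272251  0.44613189] 0.00018853105498700196
(37, 99) [ 0.4542 -0.2072  0.014 ]
(289, 100) [0.4415 0.1002 0.014 ]
(253, 116) [0.4624 0.057  0.014 ]
(253, 155) [0.5106 0.0591 0.014 ]
(62, 265) [ 0.6782 -0.2041  0.014 ]
```

Request:
step_arm(deltas=[{"offset": [0,0,4.5],"roll": 0},{"offset": [0,0,4.5],"roll": 0},{"offset": [0,0,4.5],"roll": 0},{"offset": [0,0,0],"roll": 0},{"offset": [0,0,0],"roll": 0}])

```text
t: 3.68
tool_pos: [0.535, 0.0633, 0.0856]
orientation: [-0.08, 3.139, 0.0]
force: [-0.1, 0.4, 0.2]
opening: 0.0006
```

Request:
step_arm(deltas=[{"offset": [0,0,0.8],"roll": 0},{"offset": [0,0,0.7],"roll": 0},{"offset": [0,0,0.7],"roll": 0},{"offset": [0,0,0],"roll": 0},{"offset": [0,0,0],"roll": 0}])

```text
t: 4.3
tool_pos: [0.5355, 0.0626, 0.0633]
orientation: [-0.078, 3.138, 0.0]
force: [-3.0, 1.2, 11.4]
opening: 0.0005
```

Run:
```python
from h import *
s=robot.read_state();print(s["t"],s["tool_pos"],s["force"],s["wrist_torque"])
```

```text
4.3 [0.53550254 0.06258158 0.06329706] [-3.04114302  1.22487574 11.40092667] [ 1.11410145e-01  5.15045323e-01 -2.12783316e-04]
```

Left pad: 11.4 N at 6.7 mm, about 1.7 N/mm, so it is sound. Middle next.

Request:
step_arm(deltas=[{"offset": [0,0,-2],"roll": 0},{"offset": [0,0,-2],"roll": 0},{"offset": [-3.1,-3.9,0],"roll": 0},{"offset": [-3.1,-3.9,0],"roll": 0},{"offset": [-3.1,-3.9,0],"roll": 0},{"offset": [0,0,1.5],"roll": 0},{"offset": [0,0,0],"roll": 0},{"offset": [0,0,0],"roll": 0}])

```text
t: 5.3
tool_pos: [0.6321, -0.0487, 0.0863]
orientation: [0.08, -3.139, -0.001]
force: [-0.7, -0.9, 0.4]
opening: 0.0006
```

Request:
step_arm(deltas=[{"offset": [0,0,0.9],"roll": 0},{"offset": [0,0,0.7],"roll": 0},{"offset": [0,0,0.6],"roll": 0},{"offset": [0,0,0],"roll": 0},{"offset": [0,0,0],"roll": 0}])

```text
t: 5.92
tool_pos: [0.633, -0.0496, 0.0649]
orientation: [0.079, -3.141, -0.0]
force: [-1.2, 1.1, 1.4]
opening: 0.0001
```

Request:
step_arm(deltas=[{"offset": [0,0,0.4],"roll": 0},{"offset": [0,0,0],"roll": 0},{"offset": [0,0,0],"roll": 0}])

```text
t: 6.3
tool_pos: [0.6334, -0.0498, 0.061]
orientation: [-0.079, 3.14, -0.0]
force: [-0.4, 0.8, 4.5]
opening: 0.0003
```

Run:
```python
from h import *
s=robot.read_state();print(s["t"],s["tool_pos"],s["force"])
p=cams.read_camera("wrist");save(p,"w3")
```

```text
6.3 [ 0.63335881 -0.04981331  0.06100573] [-0.40584427  0.79114241  4.50666415]
```

View pics/w3.png

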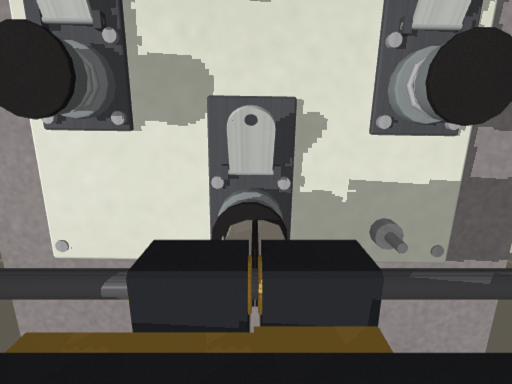

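Middle pad: 4.5 N at 9.0 mm, 0.5 N/mm, so this is the soft one. The picture shows the fingers centred on the middle pad, with its tag around (251,135). Now the right pad.

Request:
step_arm(deltas=[{"offset": [0,0,-2],"roll": 0},{"offset": [0,0,-2],"roll": 0},{"offset": [3.15,-3.8,0],"roll": 0},{"offset": [3.15,-3.8,0],"roll": 0},{"offset": [3.15,-3.8,0],"roll": 0},{"offset": [0,0,1.5],"roll": 0},{"offset": [0,0,0],"roll": 0},{"offset": [0,0,0],"roll": 0}])

```text
t: 7.35
tool_pos: [0.545, -0.1675, 0.086]
orientation: [-0.081, 3.14, 0.0]
force: [0.9, -0.3, -0.4]
opening: 0.0005
```

Request:
step_arm(deltas=[{"offset": [0,0,0.9],"roll": 0},{"offset": [0,0,0.7],"roll": 0},{"offset": [0,0,0.6],"roll": 0},{"offset": [0,0,0],"roll": 0},{"offset": [0,0,0],"roll": 0}])

```text
t: 7.98
tool_pos: [0.5447, -0.1678, 0.0642]
orientation: [-0.079, 3.14, 0.001]
force: [-3.1, 3.0, 7.9]
opening: 0.0007
```

Right pad: 7.9 N at 5.8 mm, about 1.4 N/mm, so it is sound. The middle mount is the softest. I'll rise, move over its tag and check.

Request:
step_arm(deltas=[{"offset": [0,0,-2],"roll": 0},{"offset": [0,0,-4],"roll": 0},{"offset": [-1.07,3.8,0],"roll": 0},{"offset": [-1.07,3.8,0],"roll": 0},{"offset": [-1.07,3.8,0],"roll": 0},{"offset": [0,0,0],"roll": 0},{"offset": [0,0,0],"roll": 0}])

```text
t: 8.85
tool_pos: [0.5707, -0.0532, 0.1241]
orientation: [-0.08, 3.14, -0.001]
force: [-0.7, -0.2, 0.2]
opening: 0.0008
```

Run:
```python
from h import *
s=robot.read_state();print(s["t"],s["tool_pos"],s["force"])
q=cams.read_camera("top");p=cams.read_camera("wrist")
y=.04;ex=np.array([np.cos(y),np.sin(y)]);ey=np.array([-ex[1],ex[0]]);m=np.array([.635,-.05])
out=[]
for c in (p,q):
    im=cv2.resize(cv2.cvtColor(c["pixels"],cv2.COLOR_RGB2BGR),None,fx=2,fy=2)
    L=[(-36,-15,24),(-36,15,24),(-36-52*.88,15,49),(-36-52*.88,-15,49)]
    P=np.array([proj(c,[*(m+ex*a/1e3+ey*b/1e3),z/1e3]) for a,b,z in L])*2
    cv2.polylines(im,[P.astype(np.int32)],True,(0,0,255),1)
    t=np.array(proj(c,[*(m-ex*.064),.038]))*2;cv2.circle(im,tuple(t.astype(int)),4,(255,0,0),1);print(t/2);out.append(im)
cv2.imwrite("pics/v4.png",np.hstack([out[0][0:500,320:720],out[1][240:560,360:760][:320].repeat(1,0) if 0 else cv2.resize(out[1][280:480,480:640],(400,500))]))
```

```text
8.85 [ 0.57074055 -0.05318437  0.1241068 ] [-0.69866399 -0.15737426  0.17035008]
[255.38092087 198.24382263]
[289.35070495 207.91567435]
```

View pics/v4.png

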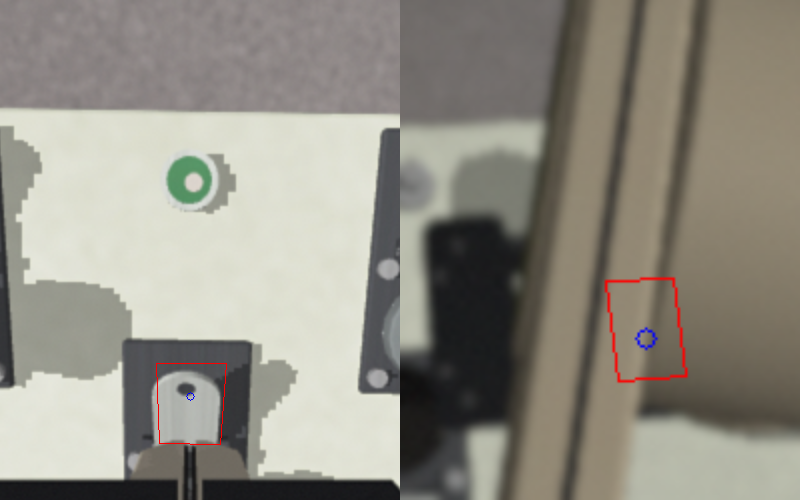

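The predicted outline matches the middle tag to within 2-3 mm, and the fingertips are above it. I'll lower to it.

Request:
step_arm(deltas=[{"offset": [0,-0.1,3.5],"roll": 0},{"offset": [0,0,3],"roll": 0},{"offset": [0,0,0.7],"roll": 0},{"offset": [0,0,0.7],"roll": 0},{"offset": [0,0,0.7],"roll": 0},{"offset": [0,0,0.6],"roll": 0},{"offset": [0,0,0],"roll": 0},{"offset": [0,0,0],"roll": 0}])

```text
t: 9.95
tool_pos: [0.5709, -0.0538, 0.0318]
orientation: [-0.079, 3.14, -0.0]
force: [0.6, 0.1, 0.5]
opening: 0.0007
```

Request:
step_arm(deltas=[{"offset": [0,0,0.3],"roll": 0},{"offset": [0,0,0.3],"roll": 0},{"offset": [0,0,0.1],"roll": 0},{"offset": [0,0,0],"roll": 0},{"offset": [0,0,0],"roll": 0}])

```text
t: 10.58
tool_pos: [0.5709, -0.0539, 0.0256]
orientation: [-0.079, 3.141, -0.0]
force: [-5.2, 0.4, 9.6]
opening: 0.0005
```

The fingertips have bottomed out at z = 25.6 mm with 9.6 N. I'll hold a little longer, then lift straight up and look.

Request:
step_arm(deltas=[{"offset": [0,0,0.05],"roll": 0},{"offset": [0,0,0],"roll": 0},{"offset": [0,0,-2],"roll": 0},{"offset": [0,0,-4],"roll": 0},{"offset": [0,0,-5],"roll": 0},{"offset": [-5,0,-2],"roll": 0},{"offset": [-5,0,0],"roll": 0},{"offset": [0,0,0],"roll": 0},{"offset": [0,0,0],"roll": 0}])

```text
t: 11.7
tool_pos: [0.6701, -0.0488, 0.1539]
orientation: [0.079, -3.14, -0.0]
force: [-0.6, 0.4, -1.2]
opening: 0.0009
```

Run:
```python
from h import *
s=robot.read_state();print(s["t"],s["tool_pos"],s["force"])
p=cams.read_camera("wrist");save(p,"w5")
q=cams.read_camera("top")
for k,z in dict(thumbscrew_c=.03,eyepiece_c=.029,dish_c=.0075).items():
    for r in cams.pinpoint(q,k)[:1]: print(k,round(r["score"],2),np.round(r["xy"]),np.round(at_z(q,r["xy"],z),4))
```

```text
11.7 [ 0.67009303 -0.04879962  0.15389044] [-0.57823639  0.44732433 -1.24499679]
thumbscrew_c 0.49 [239. 177.] [0.6429 0.0589 0.03  ]
eyepiece_c 0.73 [174. 214.] [0.5625 0.2053 0.029 ]
dish_c 0.63 [422. 224.] [ 0.5311 -0.3622  0.0075]
```

View pics/w5.png

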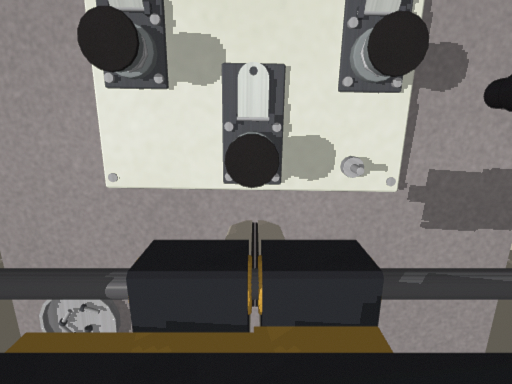

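The middle tag now lies along its flange, tip at about (253,64), and the pad is back up at (252,160). One numeric check of the tag's length, then I'll hand in.

Run:
```python
from h import *
p=cams.read_camera("wrist")
a=at_z(p,(253,63),.0255);b=at_z(p,(252,160),.07);print(a,b,"tip-pad dx",b[0]-a[0],"flat: 0.088, up(30deg, seen on this plane): ", )
m=np.array([.635,-.05])
print(proj(p,[m[0]-.088,m[1]-.004,.0255]),proj(p,[m[0]-.036-.045,m[1]-.004,.05]))
print(robot.close_job())
```

```text
[ 0.55025846 -0.05602013  0.0255    ] [ 0.63591387 -0.05257606  0.07      ] tip-pad dx 0.0856554122502391 flat: 0.088, up(30deg, seen on this plane): 
[np.float64(255.30477772823372), np.float64(59.38754265827873)] [np.float64(254.99895905841075), np.float64(62.698525085387246)]
the job is handed in; nothing more can be done
None
```

I pressed the left, middle and right pads in that order, found the middle mount softest, pushed its tag down, moved the hand clear and handed the job in at about 12 s.

| Pad | Force | Depth | Stiffness |
|---|---|---|---|
| Left | 11.4 N | 6.7 mm | about 1.7 N/mm |
| Middle | 4.5 N | 9.0 mm | about 0.5 N/mm |
| Right | 7.9 N | 5.8 mm | about 1.4 N/mm |

**Middle tag:** the fingertips stopped on it at z = 25.6 mm with 9.6 N. The stated height of the flat tag's top face is 25.5 mm. In the last picture it lies along its flange.

**Weak check:** measuring the tag tip in the last picture did not settle whether the tag is flat. The tip appears at row 63; I predicted 59 for flat and 63 for standing, and my position estimate is only good to a few millimetres. My evidence that it is flat is therefore the contact height and force, plus how it looks.

**Other checks:**
- **Pads:** in the last picture the middle pad looked fully back up and the hand was clear of everything. The other two pads showed nothing amiss, but I did not measure their height.
- **Loose things:** the network's positions for the thumbscrew and eyepiece were within 4 mm of where they started. The dish was within 9 mm, which I put down to detection scatter because the arm never went near it.
- **Left and right tags:** I never touched them, but they were mostly out of the last picture, so I did not confirm by eye that they still stand.

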